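# Close up the candle carriers, jack the pouring board and hold it raised

## Robot

A 7-joint arm with a two-finger parallel gripper is mounted at the origin on the work surface. World frame = base frame: x ahead of the robot, y to its left, z up, the work surface at z = 0. Lengths are in m, angles in rad, forces in N, time in s.
With the tool pointing down it reaches from about 0.4 to 0.925 m from the base axis. Payload 5.6 kg.
Tool frame: the origin (TCP) lies midway between the tips of the shut fingers; the grasp point (between the pads) lies 19 mm behind it (manip.hold_point_z is the z of the grasp point in the tool frame, in m); z points along the fingers, y is the line along which they close (so a half turn about z gives the same grasp; the last joint's range is limited). The gripper opens to 85 mm and grips with 20 to 120 N. Pads are 22 mm wide; open, the fingers measure 114 mm over their backs; the gripper's body (76 mm by 85 mm) begins 54 mm behind the grasp point. The pads swing forward as they close: fully open they stand 13 mm farther back than shut.
Start: joints at [-0.043, 0.468, -0.012, 1.603, 0.006, 1.071, -0.056], TCP at [0.65, -0, 0.21] pointing down, gripper open.
Joint ranges: [-2.53, 2.53], [-0.31, 2.02], [-1.57, 1.55], [0.28, 2.44], [-1.29, 4.43], [0.15, 1.84], [-2.92, 2.92]. Speed limits (rad/s): [2.57, 2.57, 3.14, 3.14, 3.14, 3.14, 3.14].

## Interface

Orientations are given as a 3x3 rotation matrix whose columns are the frame's x, y, z axes.
In Python, from workcell import manip gives the robot as it stands.
- The arm moves only by the shell command python3 -m handwheel 'ROWS' [FORCE]. ROWS is text: rows parted by semicolons, each of 7 numbers parted by spaces: the shift along the tool's x, y, z in mm, then the turn, a rotation vector about the tool's x, y, z in rad, then the finger opening in mm, from 0 to 85.4. In form: x y z wx wy wz claw; .... A call has 1 to 10 rows; each row shifts and turns the commanded pose from where the row before left it, along the tool's axes as they then stand; what a row does not reach is not made up. A row lasts 1/10 s, in which the tool goes at most 50 mm and 8.59 degrees, less where a joint would pass 70% of its speed; a pose out of reach is approached as far as the arm can. A call is refused whole if a number of a shift passes 50 or a number of a turn 0.15, either way. A call with a gripper value outside its range is refused whole. The fingers move at their own pace and stop on an object; FORCE is the grip in N (left out, the last holds). Time passes only in rows, so rows that do not move let the fingers close. It gives the time, the measured TCP pose, the force, the opening and the grip force at its end, in the units of the state.
- manip.get_state(): the state, without advancing time (a new reading comes with each control period).
- manip.read_camera(name): name is "scene" or "side" or "wrist"; returns (picture, depth): 384x512x3 uint8, red, green, blue; 384x512 float32, m along the optical axis (not along the pixel's ray), 0 where there is no reading.
- manip.get_calibration(name): a dict with "fx", "fy", "cx", "cy" (pixels), "rvec" (rotation vector, rad) and "tvec" (3), from world to camera coordinates, as OpenCV has them; the wrist camera has in their place "hand_eye" (4x4, takes a point from camera to tool coordinates, whose origin is the TCP and whose axes are the flange's). Camera axes: x right, y down, z forward; pixel columns grow to the right and rows downward; lengths in m; the calibration is good to about 2 mm. The wrist camera is an equidistant fisheye: a pixel r from the principal point sees the ray r / f radians off the axis. A picture is of the moment at which its call begins: read the wrist's pose just before it. get_calibration takes no time and is no camera call.
- manip.sign_off(): hands the job in; it is judged then, once.
The state is a dict: "time": time; "joints": joint angles; "dq": joint speeds; "joint_efforts": joint torques, N m; "position": TCP position; "eef_rot": TCP orientation; "contact_force": force on the tool from outside, world axes, zero at the start; "moment": the same for the moment, N m; "width": opening from 0.0 (shut) to 1.0 (fully open); "grasp_force": force on a finger pad.
Only numpy, scipy, OpenCV 4.12 (cv2) and the standard library are available. Lean on these libraries where they do the work, as an engineer would, in place of code of your own. Each camera call takes 0.05 s, during which the arm holds its last target. There are 200 camera calls.

## Task

On the hinged pouring board, push the loose candle carrier flush and square against its fixed neighbour, in line with it, so the load cannot shift. Then stand the lever jack flat on the table with its saddle centred under the marked lift tongue of the board, give the pump handle a full trial stroke all the way down and let it come right back up, and then press it fully down again and finish while holding it down, so that the jack alone keeps the board's edge raised. Leave the other things on the table where they are.

Things in the scene. Friction and masses are not known exactly. Their poses are not given: they have to be found in the camera images.
- stand: Fixed wooden stand. Origin on the table straight below the lift pad; +y points to the hinge, which runs along x at y = +340, z = 80 mm. The hinged board (x +-125 mm, y +40 to +340 mm) rests level on it, underside 80, top 98 mm above the table. Two posts, 30 mm wide, stand under its free edge at x = +-105 mm from y = +45 mm on.
- deck (a joint): Hinge angle of the pouring board, rad: 0 = level, resting on its posts; grows as the free edge with the tongue is raised. With the jack under the pad and its handle fully down it reads about 0.095 (pad about 31 mm up). The board weighs about 10 N at the pad.
- pad (a point): Lift point: centre of the underside of the steel lift tongue, 72 mm above the table while the board is down. The tongue is a plate 64 mm wide, 8 mm thick, sticking out 72 mm from the board's free edge (32 mm beyond this point); a dark ring 28 mm across on its top marks the point. Axes as the stand's while the board is down.
- mate (a point): Middle of the face of the fixed candle carrier that the loose one must butt against, half-way up its 12 mm base; moves with the board. +x points into the fixed carrier; the loose one comes from -x. The fixed carrier (base 90 x 190 mm, long side along y, two brass tins, no handle) has tins standing 50 mm above its base, 11 mm back from the face.
- carrier_grip (a point): Centre of the wooden grip bar atop the loose carrier: 20 mm thick (x), 90 mm long (y), 26 mm high, 91 mm above the carrier's underside. The carrier, about 0.5 kg, stands on the board: base 90 (x) by 190 (y) by 12 mm, a brass tin 68 mm across on either side of the post, tin tops 29 mm below this point. +x points to the side that meets the neighbour.
- carrier_face (a point): Middle of the +x side face of the loose carrier's base (45 mm in x from its centre, 85 mm below the grip bar's centre). Must come together with mate.
- jack_grip (a point): Point in the lever jack's aluminium block, 65 mm above the jack's underside; block 44 mm long (x), 36 mm wide (y), top at 85 mm. Jack axes: +x to the saddle, z up. Base plate 10 mm thick, 84 mm wide, x -170 to +130 mm from here. Saddle 100 mm ahead (+x), handle pivot 35 mm behind. Jack about 0.9 kg, loose on the table.
- saddle_top (a point): Centre of the top face of the jack's round steel saddle, 36 mm across, 58 mm above the table with the handle up; rises 45 mm in proportion to the handle's travel.
- handle_bar (a point): Centre of the rubber cross bar at the end of the pump handle: 20 mm diameter, 70 mm long along the jack's y. It is 130 mm from the pivot, which lies along y at 35 mm behind jack_grip, 60 mm above the table. Handle up: bar 102 mm above the table, 158 mm behind jack_grip; handle fully down: 25 mm above the table, 160 mm behind.
- handle (a joint): Angle of the pump handle, rad: 0 = up, 0.6 = fully down at its stop. A spring and the board's weight push it back up by itself when let go; pressing it down at the cross bar takes 2 to 12 N.
- tin_a: a loose filled brass candle tin, 68 mm across, 50 mm high, standing on the table beyond the lift tongue; leave alone
- tin_b: a second such tin, standing on the robot's side of the board; leave alone
- jar: a white jar with a steel lid, 72 mm across, 90 mm high; leave alone
- tape: a roll of blue tape lying flat, 90 mm across, 25 mm high; leave alone
- lid: a loose round brass tin lid lying flat, 70 mm across, 10 mm high; leave alone

How it is judged:
On the way, in this order (a step that is already met when the one before it is completed fails the run):
1. the loose carrier is flush, square and in line against its neighbour (x of carrier_face in the frame of mate between -0.0035 and 0.003 m and y of carrier_face in the frame of mate between -0.02 and 0.02 m and z of carrier_face in the frame of mate between -0.004 and 0.004 m and angle between the x axis of carrier_face and the x axis of mate, either way round below 0.03 rad), for 0.2 s.
2. the jack stands flat with its saddle under the lift pad, handle up (horizontal distance between saddle_top and pad below 0.014 m and angle between jack_grip's own z axis and vertical below 0.04 rad and height (world z) of jack_grip below 0.07 m and value of joint handle below 0.15 rad), for 0.2 s.
3. trial stroke: the handle is fully down and the board's edge raised (value of joint handle above 0.53 rad and value of joint deck above 0.068 rad), for 0.1 s.
4. the handle has come back up and the board is down (value of joint handle below 0.08 rad and value of joint deck below 0.01 rad), for 0.1 s.
At the end, for the whole second after the job is handed in: Robot holds the handle down (over 0.54 rad, pressing over 2 N); jack alone carries the board (hinge over 0.07 rad, still, saddle load over 3 N); saddle within 14 mm of the pad centre, jack flat; carriers flush within 3 mm, square within 0.03 rad, in line within 20 mm (all of step 1 and value of joint handle above 0.54 rad and value of joint deck above 0.07 rad and contact force between any of the fingers, the arm and jack above 2 N and contact force between jack and stand above 3 N and contact force between each of the arm, the fingers and stand below 0.5 N and contact force between each of the arm, the fingers and carrier below 0.5 N and velocity of joint deck below 0.03 rad/s and horizontal distance between saddle_top and pad below 0.014 m and angle between jack_grip's own z axis and vertical below 0.04 rad and height (world z) of jack_grip below 0.07 m); the arm keeps its last pose, push and grip.
It fails at once if a bystander is shifted by more than 40 mm (distance of any of tin_a, tin_b, jar, tape, lid from where it was at the start of the episode above 0.04 m).
It also fails if it takes over 72 s, if anything falls off the work surface, if the arm or the gripper's body presses on something with over 40 N, if the wrist force passes 120 N, or if a joint passes its speed limit or range.

## Working session

There is one attempt and no reset: what is moved stays moved. The work goes in short steps, Python scripts to look and compute and a shell command to move; the robot and the scene stay as the last step left them, time stands still between calls to the robot, and variables do not carry over. Pictures are saved under pics/ and viewed, at most 10 in all, crops included, and the job is handed in when it is done.

```bash
mkdir -p pics; cat > h.py <<'E'
import numpy as np, cv2
from workcell import manip
def save(name):
    im,d=manip.read_camera(name); return im,d
def cloud(name,d):
    c=manip.get_calibration(name); R,_=cv2.Rodrigues(np.array(c["rvec"],float)); t=np.array(c["tvec"]).reshape(3)
    v,u=np.mgrid[0:384,0:512]
    p=np.dstack([(u-c["cx"])/c["fx"]*d,(v-c["cy"])/c["fy"]*d,d])
    return (p-t)@R
E
python3 - <<'E'
from h import *
ims=[]
for n in("scene","side"):
    im,d=save(n); np.savez(n,im=im,d=d); cv2.imwrite(f"pics/{n}0.png",cv2.cvtColor(im,4))
    c=manip.get_calibration(n);R,_=cv2.Rodrigues(np.array(c["rvec"],float));print(n,-R.T@np.array(c["tvec"]).reshape(3),R[2],c["fx"])
s=manip.get_state();print(s["position"],s["eef_rot"],s["contact_force"],s["time"])
E
```

```text
scene [ 1.04198634 -0.47165798  0.85524382] [-0.50642541  0.44975948 -0.73569676] 400.3078623898746
side [0.11746996 0.66607416 0.91110647] [ 0.40274642 -0.59994127 -0.69127838] 396.21814188963134
[ 6.49457597e-01 -3.27296418e-05  2.09030352e-01] [[ 2.08459133e-05  9.99998718e-01 -1.60137764e-03]
 [ 9.99999995e-01 -2.10081396e-05 -1.01287476e-04]
 [-1.01320989e-04 -1.60137552e-03 -9.99998713e-01]] [-0.1315194  -0.22127975  0.63588919] 0.1
```

View pics/scene0.png

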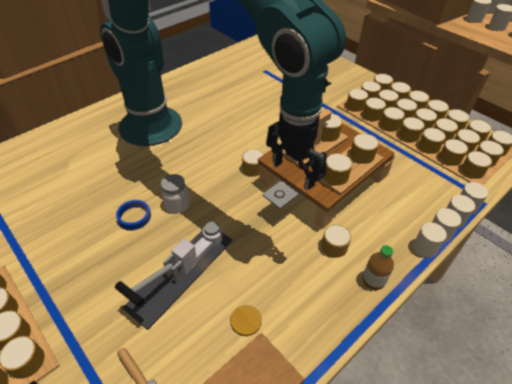

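View pics/side0.png

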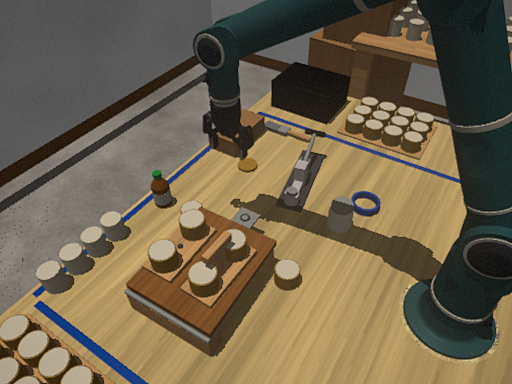

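The scene view shows the tongue ring at about (280,194), the jack saddle at (211,230) and the bar at (127,292). In the side view the ring is at (245,217), the saddle at (291,193), and the grip bar is between the tins at (215,250). Next I'll make a top-down map from both depth images.

```bash
cat > top.py <<'E'
from h import *
# ortho map: x 0.3..1.0 up, y +0.4..-0.6 ; 1.25mm/px
def ortho(srcs,x0=0.3,x1=0.95,y0=-0.55,y1=0.4,s=800/0.95,zmax=0.25):
    W=int((y1-y0)*s);H=int((x1-x0)*s)
    pts=[];cols=[]
    for n,im,d in srcs:
        P=cloud(n,d);m=(d>0)&(P[...,2]<zmax)&(P[...,2]>-.02)
        pts.append(P[m]);cols.append(im[m])
    P=np.vstack(pts);C=np.vstack(cols);o=np.argsort(P[:,2]);P=P[o];C=C[o]
    u=((y1-P[:,1])*s).astype(int);v=((x1-P[:,0])*s).astype(int)
    ok=(u>=0)&(v>=0)&(u<W)&(v<H);out=np.zeros((H,W,3),np.uint8)
    for du in(0,1):
        for dv in(0,1): out[np.clip(v[ok]+dv,0,H-1),np.clip(u[ok]+du,0,W-1)]=C[ok]
    return out
E
python3 - <<'E'
from top import *
S=[]
for n in("scene","side"):
    f=np.load(n+".npz");S.append((n,f["im"],f["d"]))
o=ortho(S)
for k in range(-5,4): cv2.putText(o,f"{k/10}",(int((.4-k/10)*842),10),0,.35,(255,0,0));cv2.line(o,(int((.4-k/10)*842),0),(int((.4-k/10)*842),6),(255,0,0))
for k in range(4,10): cv2.putText(o,f"{k/10}",(0,int((.95-k/10)*842)),0,.35,(255,0,0))
cv2.imwrite("pics/top0.png",cv2.cvtColor(o,4))
for n,im,d in S:
    P=cloud(n,d)
    for nm,uv in {"scene":dict(ring=(280,194),saddle=(211,230),bar=(127,292),jar=(174,183),lid=(246,320),tinA=(336,236),tinB=(253,157),t1=(338,163),t2=(365,145)),"side":dict(ring=(245,217),saddle=(291,193),bar=(310,140),t1=(193,219),t2=(163,255),l1=(233,240),l2=(204,272),grip=(215,250),jar=(341,205),tinB=(287,268))}[n].items():
        print(n,nm,P[uv[1],uv[0]].round(4))
E
```

```text
scene ring [0.5683 0.0562 0.08  ]
scene saddle [ 0.527  -0.142   0.0576]
scene bar [ 0.575  -0.3912  0.1149]
scene jar [ 0.3605 -0.1333  0.0908]
scene lid [ 0.7447 -0.2177  0.0103]
scene tinA [0.7434 0.0801 0.052 ]
scene tinB [0.3913 0.1206 0.0505]
scene t1 [0.6402 0.1838 0.1619]
scene t2 [0.6418 0.2922 0.1603]
side ring [0.5659 0.0509 0.083 ]
side saddle [ 0.5149 -0.1262  0.0587]
side bar [ 0.5708 -0.3555  0.0952]
side t1 [0.6312 0.1868 0.163 ]
side t2 [0.6193 0.3123 0.1612]
side l1 [0.5059 0.1872 0.1612]
side l2 [0.5075 0.2984 0.1618]
side grip [0.5017 0.259  0.2031]
side jar [ 0.3541 -0.1295  0.0905]
side tinB [0.3894 0.1185 0.0518]
```

View pics/top0.png

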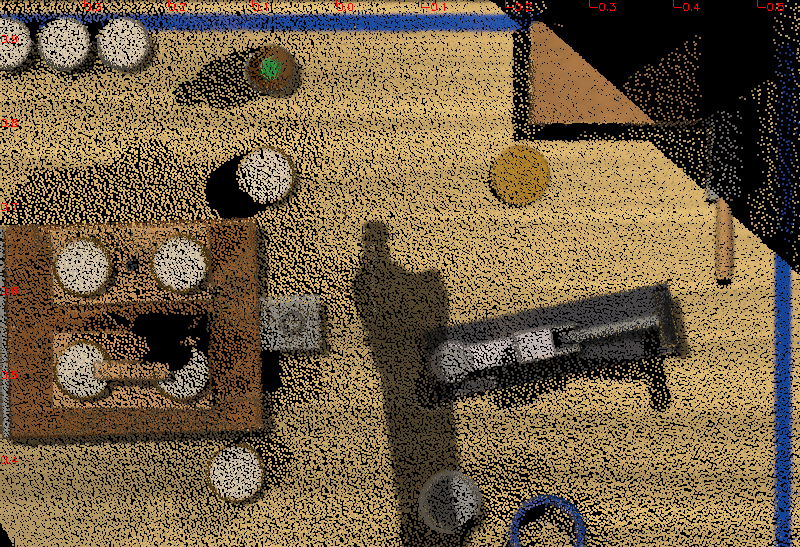

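The top map shows the board's hinge side at the left (+Y), the tongue at about (0.567, 0.053), and the loose carrier at X≈0.505, to be pushed +X. The jack points roughly +Y already. Next come precise fits.

```bash
cat > meas.py <<'E'
from h import *
import sys
def fit(n,im,d):
    P=cloud(n,d);hsv=cv2.cvtColor(im,cv2.COLOR_RGB2HSV).astype(int)
    def sel(x0,x1,y0,y1,z0,z1): return (d>0)&(P[...,0]>x0)&(P[...,0]<x1)&(P[...,1]>y0)&(P[...,1]<y1)&(P[...,2]>z0)&(P[...,2]<z1)
    def rep(nm,m,circ=False):
        q=P[m]
        if len(q)<20: print(n,nm,"few",len(q));return
        xy=(q[:,:2]*1000).astype(np.float32)
        if circ: c,r=cv2.minEnclosingCircle(xy);print(n,nm,"c",np.round(c,1),"r",round(r,1),"z",np.median(q[:,2]).round(4),len(q))
        else:
            r=cv2.minAreaRect(xy);print(n,nm,"c",np.round(r[0],1),"sz",np.round(r[1],1),"ang",round(r[2],1),"z",np.median(q[:,2]).round(4),len(q))
    t=sel(.4,.75,.13,.40,.155,.168)
    k,L=cv2.connectedComponents(cv2.erode(t.astype(np.uint8),np.ones((2,2))))
    for i in range(1,k):
        if (L==i).sum()>80: rep("tin",L==i,True)
    rep("grip",sel(.42,.62,.15,.35,.196,.208))
    rep("tongue",sel(.5,.64,.012,.085,.074,.088))
    rep("block",sel(.47,.62,-.33,-.19,.082,.09))
    rep("saddle",sel(.46,.6,-.2,-.08,.054,.062),True)
    rep("bar",sel(.4,.65,-.45,-.34,.085,.118))
    rep("base",sel(.4,.65,-.45,-.05,.006,.014)&(hsv[...,2]<90)&(hsv[...,1]<90))
    rep("board",sel(.4,.75,.07,.42,.094,.102))
E
python3 - <<'E'
from meas import *
for n in("scene","side"):
    f=np.load(n+".npz");fit(n,f["im"],f["d"])
E
```

```text
scene tin c [514.8 300.3] r 33.3 z 0.1618 169
scene tin c [636.3 301.5] r 33.8 z 0.1621 321
scene tin c [640.6 185.5] r 32.9 z 0.1619 367
scene grip c [513. 265.] sz [19.7 50.6] ang 4.1 z 0.2026 81
scene tongue c [568.3  52.8] sz [66.9 64.8] ang 1.8 z 0.0813 489
scene block c [ 548.1 -271.7] sz [ 37.8 119.4] ang 9.7 z 0.0856 292
scene saddle c [ 521.6 -136. ] r 19.6 z 0.0588 139
scene bar c [ 569.3 -369.4] sz [69.9 59.4] ang 11.8 z 0.109 445
scene base c [ 546.5 -253.3] sz [ 84.7 299.7] ang 11.2 z 0.0108 2265
scene board c [561.8 242.6] sz [251.3 302.6] ang 1.9 z 0.0992 1921
side tin c [634.  189.6] r 32.5 z 0.1619 379
side tin c [507.8 188.3] r 32.7 z 0.1617 288
side tin c [630.8 304.5] r 32.6 z 0.162 484
side tin c [508.8 303.5] r 33.3 z 0.1617 537
side grip c [509.9 244.8] sz [21.7 90.2] ang 0.9 z 0.2027 313
side tongue c [567.2  50.4] sz [65.9 60.9] ang 1.4 z 0.0814 361
side block c [ 545.8 -270.6] sz [ 34.3 120.3] ang 8.4 z 0.0857 120
side saddle c [ 520.7 -135.5] r 18.8 z 0.0587 77
side bar c [ 573.5 -379.5] sz [66.7 59.1] ang 68.9 z 0.1066 155
side base c [ 544.  -256.1] sz [ 82.2 304.7] ang 11.6 z 0.0108 670
side board c [560.2 242.8] sz [250.8 303. ] ang 2.0 z 0.0991 4613
```

```bash
python3 -m handwheel '20 -5 -31 0 0 0 60; 40 -20 0 0 0 0 60; 40 -25 0 0 0 0 60; 40 -25 0 0 0 0 60; 40 -25 0 0 0 0 60; 40 -25 0 0 0 0 60; 25 -15 0 0 0 0 60; 0 0 0 0 0 0 60; 0 0 0 0 0 0 60' 40
```

```text
time: 1.0
position: [0.5097, 0.2452, 0.2406]
eef_rot: [[-0.001, 1.0, -0.0], [1.0, 0.001, -0.001], [-0.001, -0.0, -1.0]]
contact_force: [0.0, -1.5, 1.3]
width: 0.702
grasp_force: 0.0
```

```bash
python3 -m handwheel '0 0 25 0 0 0 60; 0 0 25 0 0 0 60; 0 0 20 0 0 0 60; 0 0 0 0 0 0 60; 0 0 0 0 0 0 10; 0 0 0 0 0 0 10; 0 0 0 0 0 0 10; 0 0 0 0 0 0 10; 0 0 0 0 0 0 10; 0 0 0 0 0 0 10' 30
```

```text
time: 2.0
position: [0.511, 0.245, 0.1723]
eef_rot: [[0.0, 1.0, 0.003], [1.0, -0.0, 0.001], [0.001, 0.003, -1.0]]
contact_force: [0.1, -1.8, 6.3]
width: 0.223
grasp_force: 31.2
```

```bash
python3 -m handwheel '0 0 -2 0 0 0 10; 0 0 0 0 0 -0.017 10; -2 5 0 0 0 -0.017 10; -2 7 0 0 0 0 10; 0 7 0 0 0 0 10; 0 5 0 0 0 0 10; 0 0 0 0 0 0 10; 0 0 0 0 0 0 10'; python3 - <<'E'
from meas import *
im,d=save("side");cv2.imwrite("pics/side1.png",cv2.cvtColor(im[150:384,80:350],4));fit("side",im,d)
E
```

```text
time: 2.8
position: [0.5347, 0.2412, 0.1724]
eef_rot: [[-0.033, 0.999, 0.0], [0.999, 0.033, -0.0], [-0.0, 0.0, -1.0]]
contact_force: [0.3, -0.7, -4.1]
width: 0.22
grasp_force: 30.2
side tin c [636.7 200.7] r 29.8 z 0.1616 124
side tin c [528.2 185.1] r 30.6 z 0.1616 228
side tin c [631.  304.3] r 32.4 z 0.1618 473
side tin c [530.3 300. ] r 32.9 z 0.1617 521
side grip c [532.3 244.4] sz [84.2 40.6] ang 72.8 z 0.203 200
side tongue c [567.  51.] sz [61.3 66.1] ang 89.4 z 0.0813 361
side block c [ 546.5 -268.9] sz [ 35.3 123.4] ang 10.8 z 0.086 113
side saddle c [ 519.8 -137.4] r 19.1 z 0.0583 79
side bar c [ 565.6 -382.7] sz [61.6 63.1] ang 51.1 z 0.1059 156
side base c [ 542.6 -254. ] sz [ 81.9 303.7] ang 11.2 z 0.0109 673
side board c [560.6 242.4] sz [251.6 301.8] ang 1.9 z 0.099 4566
```

View pics/side1.png

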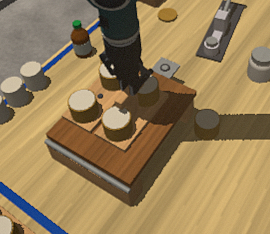

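The carrier is held and about 10 mm short of its neighbour. I'll creep in until the force rises.

```bash
python3 -m handwheel '0 4 0 0 0 0 10; 0 3 0 0 0 0 10; 0 0 0 0 0 0 10'; python3 -m handwheel '0 1 0 0 0 0 10; 0 1 0 0 0 0 10';python3 -m handwheel '0 1 0 0 0 0 10; 0 1 0 0 0 0 10';python3 -m handwheel '0 1 0 0 0 0 10; 0 0 0 0 0 0 10'
```

```text
time: 3.15
position: [0.5415, 0.2418, 0.1726]
eef_rot: [[-0.034, 0.999, 0.0], [0.999, 0.034, -0.0], [-0.0, 0.0, -1.0]]
contact_force: [0.1, -0.6, -4.8]
width: 0.227
grasp_force: 30.0
time: 3.35
position: [0.543, 0.242, 0.1726]
eef_rot: [[-0.034, 0.999, -0.0], [0.999, 0.034, -0.0], [-0.0, -0.0, -1.0]]
contact_force: [-0.3, 0.3, -4.8]
width: 0.22
grasp_force: 30.0
time: 3.55
position: [0.5451, 0.2421, 0.1728]
eef_rot: [[-0.034, 0.999, -0.0], [0.999, 0.034, -0.0], [-0.0, -0.0, -1.0]]
contact_force: [0.3, 0.9, -5.8]
width: 0.225
grasp_force: 30.0
time: 3.75
position: [0.5462, 0.2421, 0.1728]
eef_rot: [[-0.034, 0.999, -0.0], [0.999, 0.034, -0.0], [-0.0, -0.0, -1.0]]
contact_force: [-0.2, -0.8, -5.6]
width: 0.222
grasp_force: 30.0
```

```bash
python3 -m handwheel '0 1 1 0 0 0 10; 0 1 1 0 0 0 10'; python3 -m handwheel '0 1 0 0 0 0 10; 0 1 0 0 0 0 10';python3 -m handwheel '0 1 0 0 0 0 10; 0 0 0 0 0 0 10'
```

```text
time: 3.95
position: [0.5469, 0.2421, 0.1726]
eef_rot: [[-0.034, 0.999, -0.002], [0.999, 0.034, -0.001], [-0.001, -0.002, -1.0]]
contact_force: [-10.6, -4.3, 16.4]
width: 0.22
grasp_force: 32.3
time: 4.15
position: [0.5479, 0.2421, 0.173]
eef_rot: [[-0.034, 0.999, -0.004], [0.999, 0.034, -0.001], [-0.001, -0.004, -1.0]]
contact_force: [-11.9, -4.1, 15.4]
width: 0.222
grasp_force: 32.2
time: 4.35
position: [0.5482, 0.2421, 0.1731]
eef_rot: [[-0.035, 0.999, -0.005], [0.999, 0.035, -0.002], [-0.002, -0.005, -1.0]]
contact_force: [-12.8, -4.9, 15.3]
width: 0.22
grasp_force: 32.3
```

```bash
python3 -m handwheel '0 0 -1.3 0 0 0 10; 0 0 0 0 0 0 10'; python3 -m handwheel '0 1 0 0 0 0 10; 0 0 0 0 0 0 10'
```

```text
time: 4.55
position: [0.5483, 0.242, 0.1732]
eef_rot: [[-0.035, 0.999, -0.005], [0.999, 0.035, -0.002], [-0.002, -0.005, -1.0]]
contact_force: [-9.9, -3.8, 8.4]
width: 0.226
grasp_force: 31.5
time: 4.75
position: [0.5486, 0.242, 0.1733]
eef_rot: [[-0.035, 0.999, -0.007], [0.999, 0.035, -0.002], [-0.002, -0.007, -1.0]]
contact_force: [-12.7, -3.7, 9.8]
width: 0.22
grasp_force: 31.8
```

```bash
python3 -m handwheel '0 0 0 0 0 0 45; 0 0 0 0 0 0 45; 0 0 0 0 0 0 45;0 0 -20 0 0 0 45; 0 0 -40 0 0 0 60; 0 0 -40 0 0 0 60; -50 0 -20 0 0 0 60;-50 0 0 0 0 0 60;-50 0 0 0 0 0 60;-50 0 0 0 0 0 60'; python3 - <<'E'
from meas import *
for n in("scene","side"):
    im,d=save(n);fit(n,im,d)
    if n=="side":cv2.imwrite("pics/side2.png",cv2.resize(cv2.cvtColor(im[180:360,110:300],4),None,fx=3,fy=3))
E
```

```text
time: 5.75
position: [0.5593, 0.0441, 0.2916]
eef_rot: [[-0.034, 0.999, 0.002], [0.999, 0.034, 0.0], [0.0, 0.002, -1.0]]
contact_force: [1.6, -0.6, -0.1]
width: 0.702
grasp_force: 0.0
scene tin c [552.8 298.2] r 32.2 z 0.1619 167
scene tin c [638.  300.8] r 32.9 z 0.1619 321
scene tin c [550.9 182.6] r 33.2 z 0.1619 332
scene tin c [641.8 186.2] r 33.4 z 0.1618 377
scene grip c [547.2 240.3] sz [21.9 89.5] ang 1.9 z 0.2026 203
scene tongue c [568.5  52.7] sz [65.4 64.3] ang 0.1 z 0.0812 492
scene block c [ 549.1 -271.7] sz [ 36.3 119. ] ang 12.2 z 0.0855 292
scene saddle c [ 520.8 -135.9] r 19.3 z 0.0584 139
scene bar c [ 567.8 -369.1] sz [72.3 60.8] ang 13.1 z 0.1091 444
scene base c [ 546.8 -254.6] sz [ 83.6 297.7] ang 11.4 z 0.0108 2258
scene board c [561.8 243. ] sz [252.1 302.8] ang 1.8 z 0.0991 2535
side tin c [635.1 189.6] r 32.7 z 0.1616 387
side tin c [545.1 185.4] r 32.8 z 0.1617 273
side tin c [632.2 304.2] r 33.1 z 0.1617 489
side tin c [540.7 300.7] r 32.3 z 0.1618 504
side grip c [544.3 242.2] sz [20.9 89.5] ang 2.9 z 0.2026 301
side tongue c [567.2  50.7] sz [65.  61.1] ang 1.4 z 0.0814 364
side block c [ 545.5 -269.7] sz [ 34.5 120.7] ang 9.5 z 0.0861 118
side saddle c [ 520.2 -136.5] r 17.8 z 0.0589 76
side bar c [ 567.2 -368.5] sz [69.9 56.9] ang 14.6 z 0.1065 157
side base c [ 543.7 -253.8] sz [ 82.5 302.5] ang 11.4 z 0.0109 683
side board c [560.8 242.7] sz [251.6 301.1] ang 1.9 z 0.099 5100
```

View pics/side2.png

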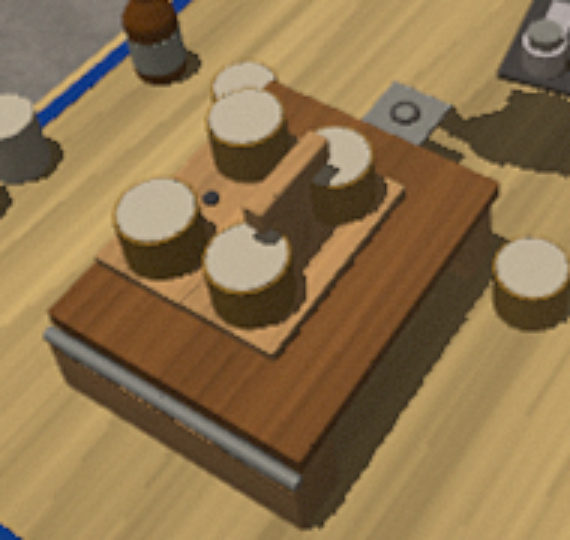

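The carriers look flush, with tin spacing about 90 mm, square and in line. Next is the jack: grip at about (541,-235), yaw 0.199.

```bash
python3 -m handwheel '-40 -3 0 0 0 0 60; -40 -3 0 0 0 0 60; -40 -4 -0 0 0 0 60; -40 -4 20 0 0 0 60; -40 -4 20 0 0 0 60; -40 -4 30 0 0 0 60; -38 -5 40 0 0 0 60; 0 0 35 0 0 -0.085 60; 0 0 0 0 0 -0.08 60; 0 0 0 0 0 0 60'
```

```text
time: 6.85
position: [0.5415, -0.2291, 0.1487]
eef_rot: [[-0.197, 0.98, -0.001], [0.98, 0.197, 0.001], [0.001, -0.001, -1.0]]
contact_force: [0.1, 1.3, -0.3]
width: 0.704
grasp_force: 0.0
```

```bash
python3 -m handwheel '-5 -1 25 0 0 0 60; 0 0 30 0 0 0 60; 0 0 30 0 0 0 60; 0 0 18 0 0 0 60; 0 0 0 0 0 0 60; 0 0 0 0 0 0 25; 0 0 0 0 0 0 25; 0 0 0 0 0 0 25; 0 0 0 0 0 0 25; 0 0 0 0 0 0 25' 90
```

```text
time: 7.85
position: [0.5423, -0.2345, 0.0489]
eef_rot: [[-0.197, 0.98, 0.002], [0.98, 0.197, -0.001], [-0.001, 0.002, -1.0]]
contact_force: [-3.7, 1.5, 5.5]
width: 0.393
grasp_force: 90.2
```

```bash
python3 -m handwheel '0 0 -3 0 0 0 20; 0 0 -3 0 0 0 20; 0 0 0 0 0 0.055 20; 0 7 0 0 0 0.055 20; 0 14 0 0 0 0.055 20; 20 14 0 0 0 0 20; 30 0 0 0 0 0 20; 30 0 0 0 0 0 20; 0 0 0 0 0 0 20' 110; python3 - <<'E'
from meas import *
im,d=save("scene");cv2.imwrite("pics/sc3.png",cv2.resize(cv2.cvtColor(im[130:330,100:360],4),None,fx=2.5,fy=2.5))
E
```

```text
time: 8.75
position: [0.5732, -0.1438, 0.0516]
eef_rot: [[-0.041, 0.999, -0.003], [0.999, 0.041, 0.005], [0.005, -0.003, -1.0]]
contact_force: [0.4, 0.5, -9.0]
width: 0.392
grasp_force: 111.0
```

View pics/sc3.png

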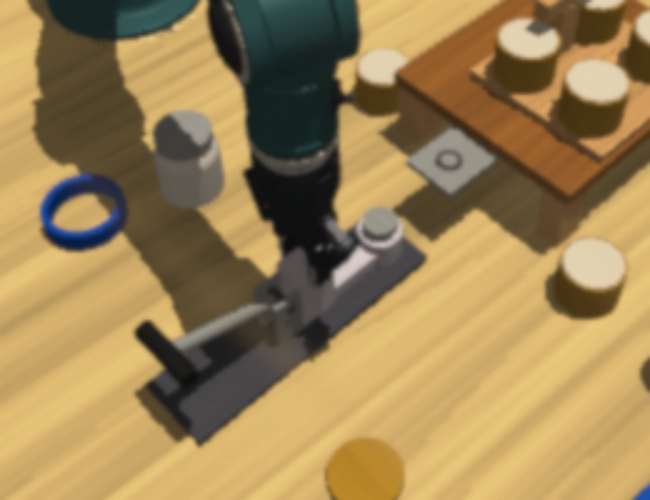

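The jack is carried level in the gripper, with the saddle about 100 mm short of the tongue. A quick saddle fit before going in.

```bash
python3 - <<'E'
from h import *
for n in("scene","side"):
    im,d=save(n);P=cloud(n,d)
    m=(d>0)&(abs(P[...,0]-.57)<.04)&(abs(P[...,1]+.043)<.03)&(P[...,2]>.056)&(P[...,2]<.072)
    q=(P[m]*1000).astype(np.float32);print(n,cv2.minEnclosingCircle(q[:,:2]),np.median(q,0),len(q))
s=manip.get_state();print(s["position"],s["eef_rot"][:,1])
E
```

```text
Traceback (most recent call last):
cv2.error: OpenCV(4.12.0) /io/opencv/modules/imgproc/src/shapedescr.cpp:201: error: (-215:Assertion failed) count >= 0 && (depth == CV_32F || depth == CV_32S) in function 'minEnclosingCircle'
```

```bash
python3 - <<'E'
from h import *
for n in("scene","side"):
    im,d=save(n);P=cloud(n,d)
    m=(d>0)&(abs(P[...,0]-.57)<.04)&(abs(P[...,1]+.043)<.03)&(P[...,2]>.056)&(P[...,2]<.072)
    q=np.ascontiguousarray((P[m]*1000)[:,:3],dtype=np.float32);print(n,len(q))
    if len(q)>5: print(cv2.minEnclosingCircle(np.ascontiguousarray(q[:,:2])),np.median(q,0))
s=manip.get_state();print(s["position"],s["eef_rot"][:,1])
E
```

```text
scene 144
((568.6862182617188, -49.235538482666016), 18.510204315185547) [570.16895  -51.177113  62.30349 ]
side 96
((568.535888671875, -51.49531173706055), 18.850322723388672) [566.956    -49.205574  62.44194 ]
[ 0.57336603 -0.15230931  0.05242859] [ 9.99456218e-01  3.29678385e-02 -6.25035525e-04]
```

```bash
python3 -m handwheel '20 2 0 0 0 0 20; 25 0 0 0 0 0 20; 25 0 0 0 0 0 20; 20 0 0 0 0 0 20; 13 0 0 0 0 0 20; 0 0 0 0 0 0 20; 0 0 2 0 0 0 20; 0 0 2 0 0 0 20; 0 0 0 0 0 0 20; 0 0 0 0 0 0 20'
```

```text
time: 9.95
position: [0.5724, -0.0506, 0.0492]
eef_rot: [[-0.032, 0.999, 0.001], [0.999, 0.032, -0.002], [-0.002, 0.001, -1.0]]
contact_force: [-2.2, -3.8, -1.8]
width: 0.388
grasp_force: 111.8
```

```bash
python3 -m handwheel '0 0 0 0 0 0 60; 0 0 0 0 0 0 60; 0 0 0 0 0 0 60; 0 0 -20 0 0 0 60; 0 0 -40 0 0 0 60; 0 0 -40 0 0 0 40; -40 0 0 0 0 0 0; -40 0 0 0 0 0 0; -40 0 0 0 0 0 0; -40 0 0 0 0 0 0' 40;python3 - <<'E'
from h import *
for n in("scene","side"):
    im,d=save(n);P=cloud(n,d)
    def rep(nm,cx,cy,r,z0,z1):
        m=(d>0)&(abs(P[...,0]-cx)<r)&(abs(P[...,1]-cy)<r)&(P[...,2]>z0)&(P[...,2]<z1)
        q=np.ascontiguousarray((P[m]*1000),dtype=np.float32)
        if len(q)>9: r=cv2.minAreaRect(np.ascontiguousarray(q[:,:2]));print(n,nm,np.round(r[0],1),np.round(r[1],1),round(r[2],1),np.median(q,0).round(1),len(q))
    rep("blocktop",.571,-.048,.05,.083,.09)
    rep("bar",.576,-.207,.045,.095,.118)
    m=(d>0)&(abs(P[...,0]-.56)<.1)&(P[...,1]>-.26)&(P[...,1]<.1)&(P[...,2]>.006)&(P[...,2]<.014)
    q=np.ascontiguousarray((P[m]*1000)[:,:2],dtype=np.float32);print(n,"base",cv2.minAreaRect(q))
    cv2.imwrite(f"pics/{n}4.png",cv2.resize(cv2.cvtColor(im[120:340,100:380] if n=="scene" else im[80:300,180:400],4),None,fx=2.5,fy=2.5))
s=manip.get_state();print(s["position"])
E
```

```text
time: 10.95
position: [0.5783, -0.2093, 0.1496]
eef_rot: [[-0.035, 0.999, 0.002], [0.999, 0.035, -0.0], [-0.0, 0.002, -1.0]]
contact_force: [1.5, -0.1, 0.0]
width: -0.004
grasp_force: 0.0
scene blocktop [571.4 -49.7] [35.9 43.9] 1.8 [572.1 -51.4  85.8] 190
scene bar [ 575.8 -206. ] [61.9 62.8] 44.0 [ 579.4 -207.7  109.8] 326
scene base ((542.7791137695312, -62.5810546875), (316.0662841796875, 176.78509521484375), 87.28573608398438)
side blocktop [569.7 -49.6] [34.9 42.9] 2.7 [569.5 -48.7  86.1] 123
side bar [ 573.3 -204.7] [62.2 57.5] 42.8 [ 573.4 -201.4  107.1] 165
side base ((539.4783935546875, -123.69975280761719), (298.63751220703125, 175.92343139648438), 73.97442626953125)
[ 0.57700058 -0.21591672  0.14952001]
```

View pics/scene4.png

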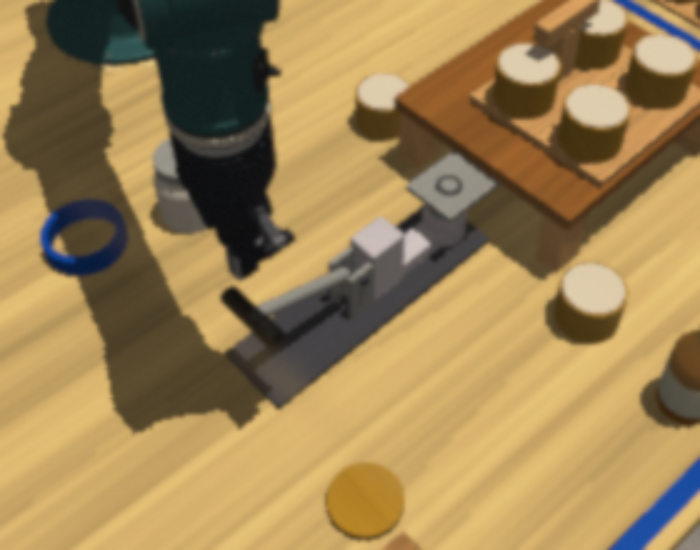

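The jack stands flat with its saddle under the tongue ring, and the bar is at about (0.577,-0.2075). I'll press it down.

```bash
python3 -m handwheel '4 0 15 0 0 0 0; 0 0 18 0 0 0 0; 0 0 0 0 0 0 0';python3 -m handwheel '0 0 10 0 0 0 0; 0 0 10 0 0 0 0; 0 0 10 0 0 0 0; 0 0 10 0 0 0 0; 0 0 10 0 0 0 0; 0 0 10 0 0 0 0; 0 0 10 0 0 0 0; 0 0 0 0 0 0 0'
```

```text
time: 11.35
position: [0.5763, -0.2029, 0.1138]
eef_rot: [[-0.035, 0.999, -0.004], [0.999, 0.035, 0.001], [0.002, -0.004, -1.0]]
contact_force: [-0.7, 0.5, -1.2]
width: 0.003
grasp_force: 0.0
time: 12.15
position: [0.5782, -0.2058, 0.0454]
eef_rot: [[-0.033, 0.999, 0.002], [0.999, 0.033, -0.002], [-0.002, 0.001, -1.0]]
contact_force: [-0.2, -4.2, 8.6]
width: 0.003
grasp_force: 3.6
```

```bash
python3 -m handwheel '0 0 5 0 0 0 0; 0 0 5 0 0 0 0; 0 0 3 0 0 0 0; 0 0 0 0 0 0 0; 0 0 0 0 0 0 0';python3 - <<'E'
from h import *
for n in("scene","side"):
    im,d=save(n);P=cloud(n,d)
    m=(d>0)&(abs(P[...,0]-.567)<.04)&(abs(P[...,1]-.05)<.035)&(P[...,2]>.074)&(P[...,2]<.13)
    q=P[m]*1000;print(n,np.median(q,0).round(1),len(q))
    m=(d>0)&(abs(P[...,0]-.57)<.03)&(abs(P[...,1]+.048)<.04)&(P[...,2]>.08)&(P[...,2]<.095)
    q=P[m]*1000;print(n,"block",cv2.minAreaRect(np.ascontiguousarray(q[:,:2],dtype=np.float32)),np.median(q[:,2]))
    cv2.imwrite(f"pics/{n}5.png",cv2.resize(cv2.cvtColor(im[120:340,100:380] if n=="scene" else im[80:300,180:400],4),None,fx=2.5,fy=2.5))
s=manip.get_state();print(s["position"],s["contact_force"])
E
```

```text
time: 12.65
position: [0.5782, -0.2059, 0.0334]
eef_rot: [[-0.033, 0.999, 0.002], [0.999, 0.033, -0.002], [-0.002, 0.002, -1.0]]
contact_force: [-0.5, -2.5, 8.2]
width: 0.002
grasp_force: 4.0
scene [570.8  49.9 101.2] 486
scene block ((572.1487426757812, -50.478572845458984), (37.52675247192383, 44.40906524658203), 0.13966192305088043) 85.75554617284944
side [564.3  52.9 101.3] 392
side block ((569.6473999023438, -49.57745361328125), (35.857051849365234, 45.04218292236328), 0.2776625454425812) 85.87938350499834
[ 0.57817294 -0.20594599  0.03346057] [-0.63017006 -3.81282428  7.76811819]
```

View pics/scene5.png

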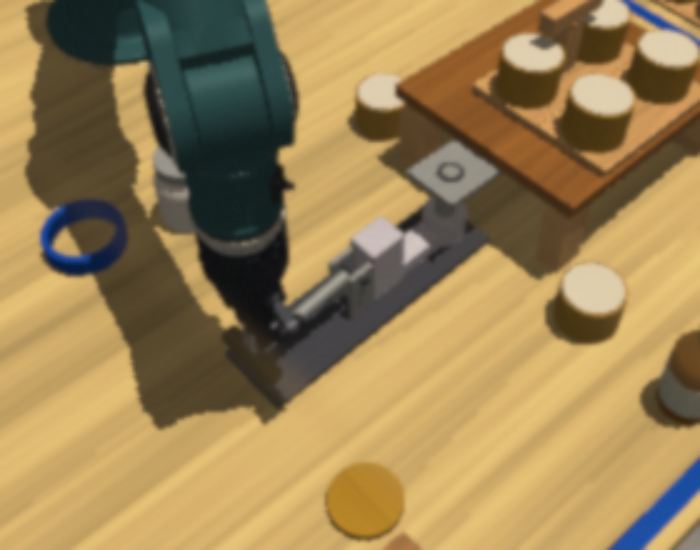

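The tongue has risen only about 20 mm and force is 8 N, so the handle isn't at its stop yet. I'll press further in small steps.

```bash
python3 -m handwheel '0 0 3 0 0 0 0; 0 0 0 0 0 0 0'; python3 -m handwheel '0 0 3 0 0 0 0; 0 0 0 0 0 0 0'; python3 -m handwheel '0 0 3 0 0 0 0; 0 0 0 0 0 0 0'; python3 - <<'E'
from h import *
im,d=save("scene");P=cloud("scene",d)
m=(d>0)&(abs(P[...,0]-.567)<.04)&(abs(P[...,1]-.05)<.035)&(P[...,2]>.074)&(P[...,2]<.13)
print(np.median(P[m],0))
E
```

```text
time: 12.95
position: [0.5781, -0.2057, 0.0302]
eef_rot: [[-0.033, 0.999, 0.002], [0.999, 0.033, -0.002], [-0.002, 0.002, -1.0]]
contact_force: [-0.5, -3.5, 7.5]
width: -0.004
grasp_force: 4.1
time: 13.15
position: [0.5781, -0.2056, 0.0272]
eef_rot: [[-0.033, 0.999, 0.002], [0.999, 0.033, -0.001], [-0.002, 0.002, -1.0]]
contact_force: [-0.8, -3.4, 8.2]
width: -0.0
grasp_force: 4.1
time: 13.35
position: [0.5781, -0.2053, 0.0242]
eef_rot: [[-0.033, 0.999, 0.002], [0.999, 0.033, -0.001], [-0.001, 0.001, -1.0]]
contact_force: [-0.4, -2.6, 8.4]
width: 0.001
grasp_force: 4.2
[0.57061686 0.04995884 0.10699531]
```

```bash
python3 -m handwheel '0 0 3 0 0 0 0; 0 0 0 0 0 0 0'; python3 -m handwheel '0 0 2 0 0 0 0; 0 0 0 0 0 0 0; 0 0 0 0 0 0 0'; python3 - <<'E'
from h import *
im,d=save("scene");P=cloud("scene",d)
m=(d>0)&(abs(P[...,0]-.567)<.04)&(abs(P[...,1]-.05)<.035)&(P[...,2]>.074)&(P[...,2]<.13)
print(np.median(P[m],0))
E
```

```text
time: 13.6
position: [0.5781, -0.2049, 0.0212]
eef_rot: [[-0.033, 0.999, 0.001], [0.999, 0.033, -0.001], [-0.001, 0.001, -1.0]]
contact_force: [-1.0, -2.0, 8.8]
width: 0.003
grasp_force: 4.4
time: 13.9
position: [0.5781, -0.2045, 0.0194]
eef_rot: [[-0.034, 0.999, 0.001], [0.999, 0.034, -0.0], [-0.0, 0.001, -1.0]]
contact_force: [-1.0, -0.8, 9.1]
width: 0.003
grasp_force: 4.6
[0.57013396 0.04967131 0.10991393]
```

The tongue is up about 29 mm (handle about 0.57), so the trial stroke is done. I'll release fully and check that it comes back up.

```bash
python3 -m handwheel '0 0 -15 0 0 0 0; 0 0 -20 0 0 0 0; 0 0 -20 0 0 0 0; 0 0 -20 0 0 0 0; 0 0 -20 0 0 0 0; 0 0 -20 0 0 0 0; 0 0 -15 0 0 0 0; 0 0 0 0 0 0 0; 0 0 0 0 0 0 0;0 0 0 0 0 0 0';python3 - <<'E'
from h import *
for n in("scene","side"):
    im,d=save(n);P=cloud(n,d)
    def rep(nm,cx,cy,r,z0,z1):
        m=(d>0)&(abs(P[...,0]-cx)<r)&(abs(P[...,1]-cy)<r)&(P[...,2]>z0)&(P[...,2]<z1)
        q=np.ascontiguousarray((P[m]*1000),dtype=np.float32)
        if len(q)>9: r=cv2.minAreaRect(np.ascontiguousarray(q[:,:2]));print(n,nm,np.round(r[0],1),np.round(r[1],1),round(r[2],1),np.median(q,0).round(1),len(q))
    rep("blocktop",.571,-.048,.05,.083,.09)
    rep("bar",.577,-.207,.045,.105,.118)
    rep("tongue",.567,.05,.035,.074,.12)
s=manip.get_state();print(s["position"],s["contact_force"])
E
```

```text
time: 14.95
position: [0.5767, -0.2038, 0.1475]
eef_rot: [[-0.034, 0.999, -0.002], [0.999, 0.034, 0.001], [0.001, -0.002, -1.0]]
contact_force: [0.8, 0.4, -0.2]
width: 0.001
grasp_force: 0.0
scene blocktop [572.2 -50.5] [35.6 45.6] 1.2 [572.3 -51.7  86. ] 196
scene bar [ 577.2 -203.7] [71.3 27.8] 2.8 [ 578.2 -209.5  111.1] 238
scene tongue [567.5  52.9] [65.8 63.6] 1.5 [570.2  50.2  81.3] 483
side blocktop [569.1 -49.2] [34.9 43.2] 2.7 [568.5 -49.4  85.9] 121
side bar [ 575.1 -199.2] [70.7 30.7] 2.5 [ 573.4 -203.   111. ] 108
side tongue [566.8  51. ] [65.4 60.4] 1.0 [564.8  51.8  81.3] 360
[ 0.57681895 -0.20394337  0.14751698] [ 0.17740171 -0.46870939 -0.31609887]
```

Board is down and the handle is back up; the bar is undisturbed at about y=-207. I'll make the final press 9 mm further back.

```bash
python3 -m handwheel '-9 0 5 0 0 0 0; 0 0 15 0 0 0 0; 0 0 10 0 0 0 0; 0 0 0 0 0 0 0'; python3 -m handwheel '0 0 12 0 0 0 0; 0 0 12 0 0 0 0; 0 0 12 0 0 0 0; 0 0 12 0 0 0 0; 0 0 10 0 0 0 0; 0 0 10 0 0 0 0; 0 0 8 0 0 0 0; 0 0 4 0 0 0 0; 0 0 0 0 0 0 0'
```

```text
time: 15.45
position: [0.5761, -0.2126, 0.1159]
eef_rot: [[-0.034, 0.999, -0.005], [0.999, 0.034, 0.001], [0.002, -0.005, -1.0]]
contact_force: [-0.0, -0.0, -1.0]
width: -0.005
grasp_force: 0.0
time: 16.35
position: [0.5785, -0.216, 0.039]
eef_rot: [[-0.032, 0.999, 0.002], [0.999, 0.032, -0.003], [-0.003, 0.002, -1.0]]
contact_force: [-0.9, -5.0, 8.3]
width: -0.002
grasp_force: 3.9
```

```bash
python3 -m handwheel '0 0 3 0 0 0 0; 0 0 0 0 0 0 0'; python3 -m handwheel '0 0 3 0 0 0 0; 0 0 0 0 0 0 0'; python3 -m handwheel '0 0 2 0 0 0 0; 0 0 0 0 0 0 0'; python3 - <<'E'
from h import *
im,d=save("scene");P=cloud("scene",d)
m=(d>0)&(abs(P[...,0]-.567)<.04)&(abs(P[...,1]-.05)<.035)&(P[...,2]>.074)&(P[...,2]<.13)
print(np.median(P[m],0))
E
```

```text
time: 16.55
position: [0.5785, -0.216, 0.0363]
eef_rot: [[-0.032, 0.999, 0.002], [0.999, 0.032, -0.003], [-0.003, 0.002, -1.0]]
contact_force: [-0.9, -5.7, 8.7]
width: -0.001
grasp_force: 4.0
time: 16.75
position: [0.5785, -0.2159, 0.0333]
eef_rot: [[-0.032, 0.999, 0.002], [0.999, 0.032, -0.003], [-0.003, 0.002, -1.0]]
contact_force: [-1.2, -4.6, 8.1]
width: -0.002
grasp_force: 4.0
time: 16.95
position: [0.5785, -0.2158, 0.0314]
eef_rot: [[-0.032, 0.999, 0.002], [0.999, 0.032, -0.003], [-0.003, 0.002, -1.0]]
contact_force: [-1.3, -4.6, 8.3]
width: 0.001
grasp_force: 4.0
[0.57062589 0.05037986 0.10268537]
```

```bash
python3 -m handwheel '0 0 4 0 0 0 0; 0 0 4 0 0 0 0; 0 0 3 0 0 0 0; 0 0 0 0 0 0 0'; python3 -m handwheel '0 0 2 0 0 0 0; 0 0 0 0 0 0 0'; python3 -m handwheel '0 0 2 0 0 0 0; 0 0 0 0 0 0 0'; python3 - <<'E'
from h import *
im,d=save("scene");P=cloud("scene",d)
m=(d>0)&(abs(P[...,0]-.567)<.04)&(abs(P[...,1]-.05)<.035)&(P[...,2]>.074)&(P[...,2]<.13)
print(np.median(P[m],0))
E
```

```text
time: 17.4
position: [0.5784, -0.2146, 0.0201]
eef_rot: [[-0.033, 0.999, 0.002], [0.999, 0.033, -0.002], [-0.002, 0.002, -1.0]]
contact_force: [-1.1, -3.7, 8.9]
width: 0.002
grasp_force: 4.1
time: 17.6
position: [0.5784, -0.2144, 0.0182]
eef_rot: [[-0.033, 0.999, 0.002], [0.999, 0.033, -0.001], [-0.001, 0.001, -1.0]]
contact_force: [-0.9, -1.7, 8.3]
width: 0.001
grasp_force: 4.2
time: 17.8
position: [0.5784, -0.2141, 0.0162]
eef_rot: [[-0.033, 0.999, 0.001], [0.999, 0.033, -0.001], [-0.001, 0.001, -1.0]]
contact_force: [-0.6, -1.7, 9.9]
width: -0.001
grasp_force: 4.3
[0.57113902 0.04962102 0.11195361]
```

```bash
python3 -m handwheel '0 0 1.5 0 0 0 0; 0 0 0 0 0 0 0'; python3 -m handwheel '0 0 1.5 0 0 0 0; 0 0 0 0 0 0 0; 0 0 0 0 0 0 0'; python3 - <<'E'
from h import *
for n in("scene","side"):
    im,d=save(n);P=cloud(n,d)
    def rep(nm,cx,cy,r,z0,z1):
        m=(d>0)&(abs(P[...,0]-cx)<r)&(abs(P[...,1]-cy)<r)&(P[...,2]>z0)&(P[...,2]<z1)
        q=np.ascontiguousarray((P[m]*1000),dtype=np.float32)
        if len(q)>9: r=cv2.minAreaRect(np.ascontiguousarray(q[:,:2]));print(n,nm,np.round(r[0],1),np.round(r[1],1),round(r[2],1),np.median(q,0).round(1),len(q))
    rep("blocktop",.571,-.048,.05,.083,.09)
    rep("tongue",.567,.05,.035,.074,.13)
    if n=="side":cv2.imwrite("pics/side6.png",cv2.resize(cv2.cvtColor(im[100:340,110:380],4),None,fx=2.5,fy=2.5))
s=manip.get_state();print(s["position"],s["contact_force"])
E
```

```text
time: 18.05
position: [0.5784, -0.2138, 0.0148]
eef_rot: [[-0.033, 0.999, 0.001], [0.999, 0.033, -0.001], [-0.001, 0.001, -1.0]]
contact_force: [-1.1, -1.8, 8.9]
width: 0.002
grasp_force: 4.4
time: 18.35
position: [0.5784, -0.2136, 0.0137]
eef_rot: [[-0.034, 0.999, 0.001], [0.999, 0.034, -0.0], [-0.0, 0.001, -1.0]]
contact_force: [-1.6, -0.2, 10.8]
width: -0.002
grasp_force: 5.5
scene blocktop [572.  -50.4] [36.4 43. ] 2.6 [572.8 -50.5  85.9] 191
scene tongue [568.4  53.6] [65.4 63.4] 1.0 [571.   49.3 113.4] 483
side blocktop [570.1 -49.7] [34.9 45.2] 1.5 [570.3 -49.1  86. ] 113
side tongue [567.4  51.8] [64.5 63.6] 2.6 [564.8  54.3 113.1] 411
[ 0.57840727 -0.21364386  0.0136648 ] [-2.21028358 -0.55975451 11.98131009]
```

View pics/side6.png

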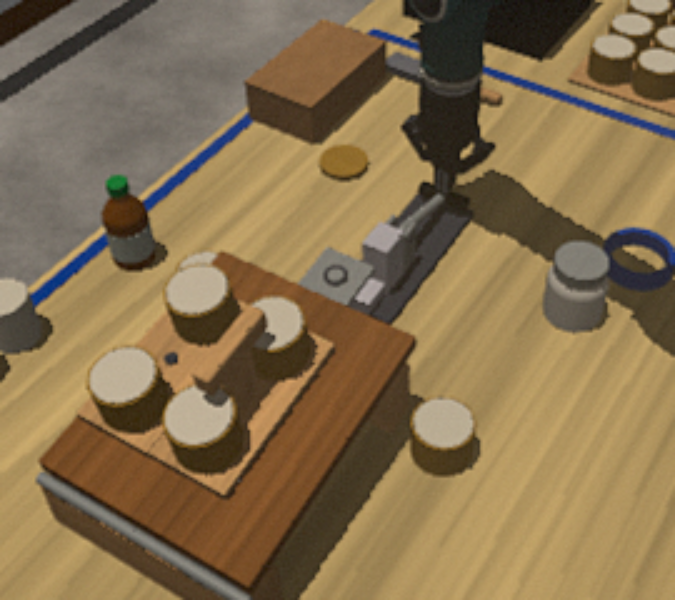

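The board is raised 32 mm (the full stroke), the jack is flat under the pad, and the carriers are still flush. The press force is rising at the stop (about 12 N), so I'll let it settle a moment and hand in.

```bash
python3 -m handwheel '0 0 0.5 0 0 0 0; 0 0 0 0 0 0 0; 0 0 0 0 0 0 0; 0 0 0 0 0 0 0; 0 0 0 0 0 0 0' && python3 -c "
from workcell import manip
print(manip.sign_off())"
```

```text
time: 18.95
position: [0.5784, -0.2136, 0.0135]
eef_rot: [[-0.034, 0.999, 0.001], [0.999, 0.034, -0.0], [-0.0, 0.001, -1.0]]
contact_force: [-2.9, -1.6, 13.1]
width: -0.002
grasp_force: 6.6
the job is handed in; nothing more can be done
None
```

I handed the job in at 18.95 s with the carriers flush, the trial stroke done and the handle held fully down (about 13 N, tongue up about 32 mm on the jack); the sign-off returned no verdict.

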